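Put the sharpening stones back in their boxes

ROBOT

A 6-joint arm with a two-finger parallel gripper is mounted at the origin on the work surface. World frame = base frame: x ahead of the robot, y to its left, z up, the work surface at z = 0. Lengths are in m, angles in rad, forces in N, time in s.
With the tool pointing down it reaches from about 0.35 to 0.725 m from the base axis. Payload 4.3 kg.
Tool frame: the origin (TCP) lies midway between the tips of the shut fingers; the grasp point (between the pads) lies behind it (ctrl.tcp_to_grasp is the z of the grasp point in the tool frame, in m); z points along the fingers, y is the line along which they close (so a half turn about z gives the same grasp; the last joint's range is limited). The gripper opens to 85 mm and grips with 20 to 120 N. Pads are 22 mm wide; open, the fingers measure 114 mm over their backs; the gripper's body (76 mm by 85 mm) begins 54 mm behind the grasp point. The pads swing forward as they close: fully open they stand 13 mm farther back than shut.
Start: joints at [-1.298, 0.377, 0.081, 1.274, 0, 1.46], TCP at [0.215, -0.533, 0.231] pointing down, gripper open.
Joint ranges: [-2.72, 2.72], [-0.84, 1.66], [-1.02, 1.22], [-1.77, 2.12], [-1.37, 1.28], [-3.14, 3.14]. Speed limits (rad/s): [2.57, 2.57, 3.14, 3.14, 3.14, 3.14].

INTERFACE

Orientations are given as a unit quaternion [w, x, y, z].
In Python, from rig import ctrl gives the robot as it stands.
- The arm moves only by the tool servo_tool, never from a script. Its argument "motion" is a list of rows, each a list of 5 numbers: the shift along the tool's x, y, z as a fraction of full scale, then the turn about the tool's z as a fraction of full scale, then the opening, from -1 (shut) to 1 (fully open). A call has 1 to 10 rows; each row is the pose to reach, as a shift and turn from the pose commanded when the call began, along the tool's axes at that moment, turning the shorter way round; what a row does not reach only later rows make up. Full scale, the value 1, is 250 mm for a shift and 2 pi rad for a turn. A row lasts 1/10 s, in which the tool goes at most 50 mm and 8.59 degrees, less where a joint would pass 70% of its speed; a pose out of reach is approached as far as the arm can. A call with a number of a shift or a turn outside -1 to 1 is refused whole. A call with a gripper value outside its range is refused whole. The fingers move at their own pace and stop on an object; the grip force is fixed at half the most. Time passes only in rows, so rows that repeat a pose let the fingers close. It gives the time, the measured TCP pose, the force, the opening and the grip force at its end, in the units of the state.
- ctrl.state(): the state, without advancing time (a new reading comes with each control period).
- ctrl.snapshot(name): name is "scene" or "top"; returns a dict with "image" (400x640x3 uint8, red, green, blue), "fx", "fy", "cx", "cy" (pixels), "view" (4x4, takes a point from world to camera coordinates). Camera axes: x right, y down, z forward; pixel columns grow to the right and rows downward; lengths in m; the calibration is good to about 2 mm. A picture is of the moment at which its call begins. There is no depth.
- ctrl.finish_job(): hands the job in; it is judged then, once.
The state is a dict: "time": time; "joints": joint angles; "qvel": joint speeds; "tau": joint torques, N m; "ee_pos": TCP position; "tool_rot": TCP orientation; "contact_force": force on the tool from outside, world axes, zero at the start; "wrist_torque": the same for the moment, N m; "finger_gap": opening from 0.0 (shut) to 1.0 (fully open); "grasp_force": force on a finger pad.
Only numpy, scipy, OpenCV 4.12 (cv2) and the standard library are available. Lean on these libraries where they do the work, as an engineer would, in place of code of your own. Each camera call takes 0.05 s, during which the arm holds its last target. There are 200 camera calls.

TASK

The four sharpening stones have been left piled up on the bench after use. Take the pile apart and put each stone back in its own wooden box base, the one whose recess is cut to its size, so that it lies flat on the bottom of the recess. Lower the stones gently, for a dropped stone chips, and leave the chisel and the mallet where they lie.

Things in the scene. Friction and masses are not known exactly. Their poses are not given: they have to be found in the camera images.
- coarse_stone: Sharpening stone, grey rectangular bar 200 long x 60 wide x 25 high: the largest stone, at the bottom of the pile at the start. Origin: centre of its underside; x along its length, y across its width, z up. Rigid, about 0.69 kg. Sizes in mm.
- medium_stone: Sharpening stone, grey rectangular bar 150 long x 50 wide x 22 high: the second largest stone, second from the bottom at the start. Origin: centre of its underside; x along its length, y across its width, z up. Rigid, about 0.38 kg. Sizes in mm.
- fine_stone: Sharpening stone, grey rectangular bar 110 long x 40 wide x 18 high: the third stone by size, third from the bottom at the start. Origin: centre of its underside; x along its length, y across its width, z up. Rigid, about 0.2 kg. Sizes in mm.
- dresser_stone: Sharpening stone, grey rectangular bar 65 long x 26 wide x 22 high: the smallest, a stubby dressing stone, on top of the pile at the start. Origin: centre of its underside; x along its length, y across its width, z up. Rigid, about 0.08 kg. Sizes in mm.
- coarse_box: Wooden box base for coarse_stone (largest of four): block 234 x 94 x 20 high, fixed to the bench. In its top one recess 210 x 70 (stone + 10 each way), 10 deep, rim bevelled 4; its floor is 10 above the bench, so the seated stone stands 15 proud of the rim. Origin: centre of the block's underside, at bench level, under the recess centre; x along its length, z up. Sizes in mm.
- medium_box: Wooden box base for medium_stone (second largest of four): block 184 x 84 x 20 high, fixed to the bench. In its top one recess 160 x 60 (stone + 10 each way), 10 deep, rim bevelled 4; its floor is 10 above the bench, so the seated stone stands 12 proud of the rim. Origin: centre of the block's underside, at bench level, under the recess centre; x along its length, z up. Sizes in mm.
- fine_box: Wooden box base for fine_stone (third by size of four): block 144 x 74 x 17 high, fixed to the bench. In its top one recess 120 x 50 (stone + 10 each way), 7 deep, rim bevelled 4; its floor is 10 above the bench, so the seated stone stands 11 proud of the rim. Origin: centre of the block's underside, at bench level, under the recess centre; x along its length, z up. Sizes in mm.
- dresser_box: Wooden box base for dresser_stone (smallest of four): block 99 x 60 x 20 high, fixed to the bench. In its top one recess 75 x 36 (stone + 10 each way), 10 deep, rim bevelled 4; its floor is 10 above the bench, so the seated stone stands 12 proud of the rim. Origin: centre of the block's underside, at bench level, under the recess centre; x along its length, z up. Sizes in mm.
- chisel: Bench chisel with a wooden handle, lying loose on the far part of the bench, 272 long, 27 thick at the handle; not part of the job. Origin: on the bench under its middle; x towards the blade's edge. Sizes in mm.
- mallet: Wooden joiner's mallet lying loose on the far part of the bench, 313 long over all, head 75 x 140 x 65 high; not part of the job. Origin: on the bench under the middle of the handle; x towards the head (140 away). Sizes in mm.
Mind the look-alikes: they are no part of the job. What is shaped like the fine_stone but blue or pink is not meant.

How it is judged:
At the end, for the whole second after the job is handed in: Each of the four stones lies in the recess of its own box base: underside on the recess floor (within 3 mm), lying flat (tilt under 0.06 rad), centre within 10 mm of the box's centre, and at rest (horizontal distance between coarse_stone and coarse_box below 0.01 m and z of coarse_stone in the frame of coarse_box between 0.007 and 0.013 m and angle between each of coarse_stone, medium_stone, fine_stone, dresser_stone's own z axis and vertical below 0.06 rad and linear speed of each of coarse_stone, medium_stone, fine_stone, dresser_stone below 0.01 m/s and angular speed of each of coarse_stone, medium_stone, fine_stone, dresser_stone below 0.1 rad/s and horizontal distance between medium_stone and medium_box below 0.01 m and z of medium_stone in the frame of medium_box between 0.007 and 0.013 m and horizontal distance between fine_stone and fine_box below 0.01 m and z of fine_stone in the frame of fine_box between 0.007 and 0.013 m and horizontal distance between dresser_stone and dresser_box below 0.01 m and z of dresser_stone in the frame of dresser_box between 0.007 and 0.013 m); the robot touches nothing.
It fails at once if coarse_stone is dropped or knocked down: faster than 0.7 m/s (a free fall of about 25 mm) with no finger on it (contact force between the fingers and coarse_stone below 0.05 N and linear speed of coarse_stone above 0.7 m/s).
It fails at once if medium_stone is dropped or knocked down: faster than 0.7 m/s (a free fall of about 25 mm) with no finger on it (contact force between the fingers and medium_stone below 0.05 N and linear speed of medium_stone above 0.7 m/s).
It fails at once if fine_stone is dropped or knocked down: faster than 0.7 m/s (a free fall of about 25 mm) with no finger on it (contact force between the fingers and fine_stone below 0.05 N and linear speed of fine_stone above 0.7 m/s).
It fails at once if dresser_stone is dropped or knocked down: faster than 0.7 m/s (a free fall of about 25 mm) with no finger on it (contact force between the fingers and dresser_stone below 0.05 N and linear speed of dresser_stone above 0.7 m/s).
It fails at once if the chisel or the mallet is moved more than 20 mm (distance of any of chisel, mallet from where it was at the start of the episode above 0.02 m).
It also fails if it takes over 115 s, if anything falls off the work surface, if the arm or the gripper's body presses on something with over 40 N, if the wrist force passes 120 N, or if a joint passes its speed limit or range.

## Working session

There is one attempt and no reset: what is moved stays moved. The work goes in short steps, Python scripts to look and compute and a tool call to move; the robot and the scene stay as the last step left them, time stands still between calls to the robot, and variables do not carry over. Pictures are saved under pics/ and viewed, at most 17 in all, crops included, and the job is handed in when it is done.

Besides the shell and the picture viewer there is one more tool, called after ">>>" as name([rows], argument=value, ...), one row to a line, values as JSON. servo_tool: Moves the arm, as the interface text tells. Shift numbers are shares of 250 mm and turn numbers shares of 2 pi rad, none past 1 either way. Its arguments: {"type":"object","properties":{"motion":{"type":"array"}},"required":["motion"]}

```bash
ls; mkdir -p pics; python3 - <<'E'
from rig import ctrl
import cv2,numpy as np,pickle
print(ctrl.state()); print(ctrl.tcp_to_grasp)
for n in("scene","top"):
    s=ctrl.snapshot(n); pickle.dump(s,open(f'pics/{n}0.pkl','wb'))
    cv2.imwrite(f'pics/{n}0.png',s['image'][:,:,::-1]); print(n,s['fx'],s['fy'],s['cx'],s['cy'],np.round(s['view'],4).tolist())
E
```

```text
pics
{'time': 0.0, 'joints': array([-1.29829510e+00,  3.78076461e-01,  7.96567221e-02,  1.27439197e+00,
       -1.32330151e-05,  1.46049253e+00]), 'qvel': array([-0.00166209, -0.00138499,  0.00144166,  0.00137979, -0.00131428,
        0.00082559]), 'tau': array([ 2.01874536e-04, -4.63606381e+01,  2.69874787e+01,  2.09628762e-02,
        1.01279632e-04, -3.28843960e-06]), 'ee_pos': array([ 0.21460304, -0.5327629 ,  0.23036515]), 'tool_rot': array([-1.00384284e-03,  9.81737893e-01,  1.90235891e-01, -8.82276399e-05]), 'contact_force': array([-0.40071513, -0.06973975, -0.14118935]), 'wrist_torque': array([ 0.00755466, -0.00109617, -0.04429838]), 'grasp_force': 0.0, 'finger_gap': 1.0011710974174204}
-0.0187
scene 485.88975581645684 485.88975581645684 312.7286686071133 203.85152059033015 [[0.2817, 0.9595, 0.009, -0.0491], [0.8217, -0.2364, -0.5185, -0.4098], [-0.4954, 0.1534, -0.855, 1.6155], [0.0, 0.0, 0.0, 1.0]]
top 402.83345062850367 402.83345062850367 319.5562286784925 196.6607454788874 [[-0.0085, -0.9999, -0.0066, -0.0817], [-0.989, 0.0094, -0.1476, 0.5159], [0.1476, 0.0053, -0.989, 1.0126], [0.0, 0.0, 0.0, 1.0]]
```

View pics/top0.png

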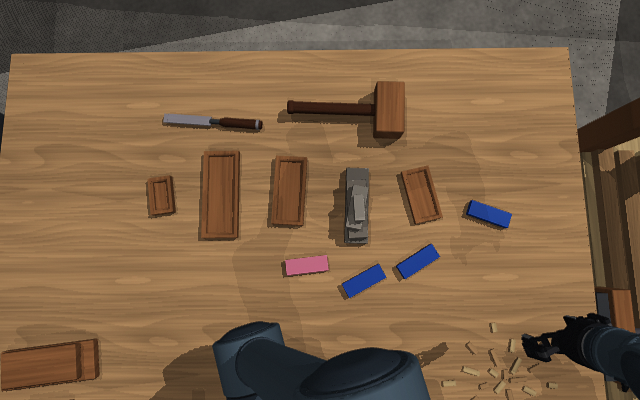

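View pics/scene0.png

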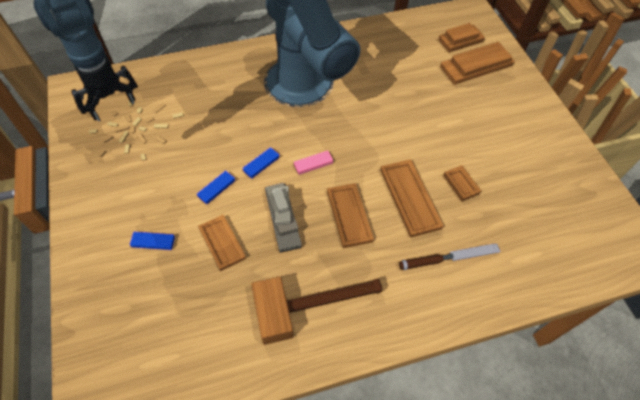

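Top view: the pile is at (356,205). The boxes are the dresser at (160,196), coarse at (220,195), medium at (289,192) and fine at (421,195). The blue bars at (488,214), (417,261) and (363,281) and the pink one at (306,266) are decoys, because the stones meant are grey and piled. Next I confirm the pile in an enlarged crop and segment it.

```bash
cat > h.py <<'E'
import cv2,numpy as np
def cam(s): 
    V=np.array(s['view']);return np.array([[s['fx'],0,s['cx']],[0,s['fy'],s['cy']],[0,0,1]]),V[:3,:3],V[:3,3]
def ray(s,px,z):
    K,R,t=cam(s);c=-R.T@t;px=np.atleast_2d(np.float64(px))
    d=(R.T@np.linalg.inv(K)@np.c_[px,np.ones(len(px))].T).T
    return (c+d*((z-c[2])/d[:,2])[:,None])
def proj(s,P):
    K,R,t=cam(s);q=(K@(R@np.atleast_2d(P).T+t[:,None])).T;return q[:,:2]/q[:,2:]
def rect(P):
    (x,y),(w,h),a=cv2.minAreaRect(np.float32(P[:,:2])*1000)
    if w<h:w,h,a=h,w,a+90
    return round(x/1000,4),round(y/1000,4),round(w,1),round(h,1),round((a+90)%180-90,1)
E
python3 - <<'E'
from h import *
import pickle
for n,b in (("top",(326,155,66,100)),("scene",(250,170,66,90))):
    s=pickle.load(open(f'pics/{n}0.pkl','rb'));im=s['image']
    x,y,w,h=b
    c=cv2.resize(im[y:y+h,x:x+w],None,fx=6,fy=6,interpolation=cv2.INTER_CUBIC)
    if n=="top":A=c
    else:B=c
    hsv=cv2.cvtColor(im,cv2.COLOR_RGB2HSV)
    print(n,{k:(hsv[v[1],v[0]].tolist()) for k,v in dict(box=(208,200),boxf=(222,200),bench=(250,150),fbox=(420,200)).items()})
    # boxes: darker/redder than the bench
    if n=="top": m=((hsv[:,:,0]<14)&(hsv[:,:,1]>90)&(hsv[:,:,2]>40)).astype(np.uint8)
    else: m=((hsv[:,:,0]<14)&(hsv[:,:,1]>90)).astype(np.uint8)
    m=cv2.morphologyEx(m,cv2.MORPH_CLOSE,np.ones((5,5)));m=cv2.morphologyEx(m,cv2.MORPH_OPEN,np.ones((3,3)))
    for ct in cv2.findContours(m,0,1)[0]:
        if cv2.contourArea(ct)>250:
            p=ct[:,0,:]; print(cv2.minAreaRect(ct),rect(ray(s,p,0.02)),rect(ray(s,p,0.0)))
H=max(A.shape[0],B.shape[0]);A=cv2.copyMakeBorder(A,0,H-A.shape[0],0,0,0);B=cv2.copyMakeBorder(B,0,H-B.shape[0],0,0,0)
o=np.hstack([A,B])[:,:,::-1];print(o.shape);cv2.imwrite('pics/crop.png',o[:600])
E
```

```text
top {'box': [13, 162, 101], 'boxf': [12, 157, 115], 'bench': [15, 123, 139], 'fbox': [12, 157, 130]}
((48.463741302490234, 364.72210693359375), (40.09515380859375, 102.910888671875), 82.56858825683594) (0.0987, 0.5957, 247.2, 96.9, -83.2) (0.0937, 0.6087, 251.8, 98.7, -83.2)
((615.2000122070312, 308.8999938964844), (49.073211669921875, 34.64823532104492), 81.8698959350586) (0.2233, -0.833, 111.0, 88.9, 1.4) (0.2207, -0.847, 113.1, 90.6, 1.4)
((160.86404418945312, 195.32249450683594), (38.065853118896484, 25.266624450683594), 84.5596694946289) (0.5263, 0.3361, 102.1, 66.8, 7.9) (0.5294, 0.3442, 104.0, 68.0, 7.9)
((420.8807678222656, 194.39614868164062), (54.55300521850586, 29.20602798461914), 74.74488067626953) (0.522, -0.3546, 144.1, 77.8, 12.9) (0.5251, -0.3596, 146.9, 79.2, 12.9)
((288.6829833984375, 190.327880859375), (32.119667053222656, 69.03904724121094), 3.301865816116333) (0.5368, -0.0047, 186.0, 84.8, -3.4) (0.5401, -0.003, 189.5, 86.4, -3.4)
((220.17318725585938, 194.01373291015625), (37.1555290222168, 86.7370376586914), 1.1691392660140991) (0.5294, 0.1776, 232.8, 98.2, 0.2
[... 1223 characters left out ...]
4.6, 2.0) (0.074, -0.9108, 140.9, 45.3, 2.0)
((22.464630126953125, 125.91828918457031), (100.29196166992188, 26.997465133666992), 66.5953140258789) (-0.0379, -0.8669, 429.8, 72.8, 17.0) (-0.0586, -0.8769, 437.3, 74.1, 17.0)
((570.0892333984375, 72.06486511230469), (11.101740837097168, 41.172019958496094), 36.02737045288086) (0.2277, 0.8795, 197.9, 36.3, -55.1) (0.2116, 0.9, 201.4, 37.0, -55.1)
((601.9616088867188, 37.49613952636719), (89.39024353027344, 56.97560501098633), 77.31961822509766) (0.1297, 1.0743, 456.9, 211.4, -23.5) (0.1119, 1.0982, 464.9, 215.1, -23.5)
((518.0, 23.5), (47.0, 60.0), 90.0) (-0.0342, 0.8607, 255.0, 226.5, -15.7) (-0.0548, 0.8809, 259.4, 230.4, -15.7)
(600, 792, 3)
```

View pics/crop.png

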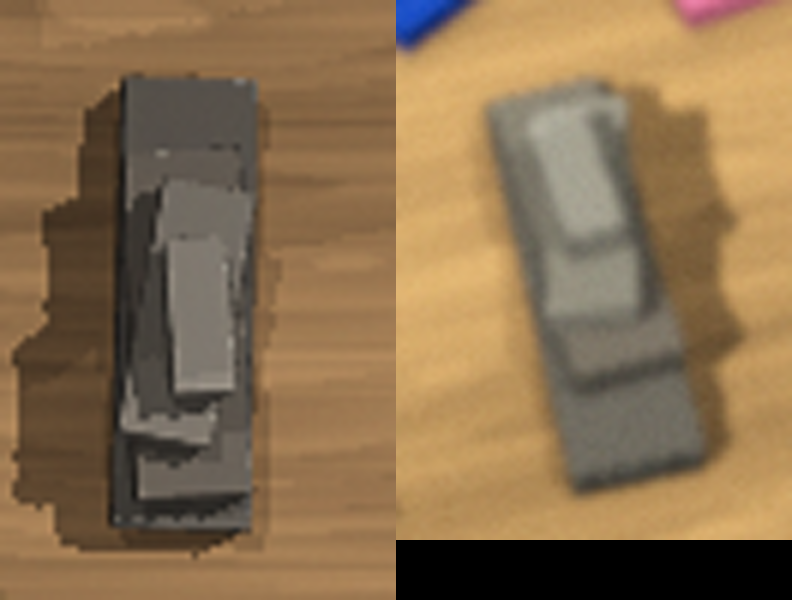

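The crop (6x, origin (326,155)) shows four grey stones crossed on top of each other. The dresser's top-face corners are at crop (168,240) to (234,388), fine's at (163,180) to (210,445), medium's at (128,150) to (247,495), and coarse's at (122,80) to (250,527).

```bash
cat >> h.py <<'E'
def go(st,x,y,z,yaw):
    from scipy.spatial.transform import Rotation as Ro
    q=st['tool_rot'];R=Ro.from_quat([q[1],q[2],q[3],q[0]]).as_matrix()
    d=R.T@(np.array([x,y,z])-st['ee_pos'])/.25
    cur=np.degrees(np.arctan2(R[1,0],R[0,0]));t=-((yaw-cur+180)%360-180)/360
    print('shift',np.round(d,3),'turn',round(t,4),'| ee',np.round(st['ee_pos'],4),'yaw',round(cur,1))
E
python3 - <<'E'
from h import *
from rig import ctrl
import pickle
s=pickle.load(open('pics/top0.pkl','rb'));g=pickle.load(open('pics/scene0.pkl','rb'))
C=dict(dresser=([(168,240),(222,238),(234,388),(174,390)],.087),fine=([(163,180),(250,192),(210,445),(122,432)],.065),
 medium=([(128,150),(240,150),(247,494),(137,500)],.047),coarse=([(122,80),(257,80),(250,527),(112,525)],.025))
for k,(c,z) in C.items():
    P=ray(s,(np.array(c)+.5)/6-.5+[326,155],z);m=P.mean(0)
    l=(P[0]+P[1]-P[2]-P[3])/2;w=(P[0]+P[3]-P[1]-P[2])/2
    print(k,np.round(m,4),np.linalg.norm(l)*1e3,np.linalg.norm(w)*1e3,np.degrees(np.arctan2(l[1],l[0])),np.degrees(np.arctan2(-w[0],w[1])))
    print('  scene crop px',np.round((proj(g,m)-[250,170])*6+[396,0]))
B=dict(dresser=(.5279,.3398,7.9,99,60,20),coarse=(.531,.18,.2,234,94,20),medium=(.5383,-.0039,-3.4,184,84,20),fine=(.5234,-.3568,12.9,144,74,17))
ims=[]
for S in(s,g):
    im=S['image'].copy();im=cv2.resize(im,None,fx=2.4,fy=2.4,interpolation=cv2.INTER_CUBIC)
    for x,y,a,L,W,h in B.values():
        a=np.radians(a);u=np.array([np.cos(a),np.sin(a)]);v=np.array([-u[1],u[0]])
        for dl in(0,24):
            q=[[*(np.array([x,y])+sx*(L-dl)/2e3*u+sy*(W-dl)/2e3*v),h/1e3] for sx,sy in((1,1),(1,-1),(-1,-1),(-1,1))]
            p=(proj(S,q)+.5)*2.4-.5;cv2.polylines(im,[np.int32(np.round(p*8))],True,(0,255,0),1,cv2.LINE_AA,3)
    ims.append(im)
a=ims[0][350:590,320:1100];b=ims[1][350:660,440:1180]
a=cv2.copyMakeBorder(a,0,0,0,0,0);b=cv2.copyMakeBorder(b,0,0,0,40,0,value=0)
cv2.imwrite('pics/ov.png',np.vstack([a,b])[:,:,::-1])
go(ctrl.state(),.45,-.25,.23,180)
E
```

```text
dresser [ 0.4814 -0.1835  0.087 ] 62.36614896259882 23.509368802917155 2.097495364942968 1.491161067671435
  scene crop px [[569. 167.]]
fine [ 0.4852 -0.1801  0.065 ] 108.80607655218871 37.178627510165995 -10.287617125385456 -8.739790681076398
  scene crop px [[581. 198.]]
medium [ 0.4829 -0.1822  0.047 ] 149.79522149026332 47.60776731308089 0.0418922507562285 0.9921587674304237
  scene crop px [[577. 216.]]
coarse [ 0.4951 -0.1832  0.025 ] 197.2448371841288 59.815026765772174 -2.3442856781979926 -0.9486380285645424
  scene crop px [[584. 263.]]
shift [ 1.296 -0.698  0.003] turn -0.4391 | ee [ 0.2146 -0.5328  0.2305] yaw 21.9
```

View pics/ov.png

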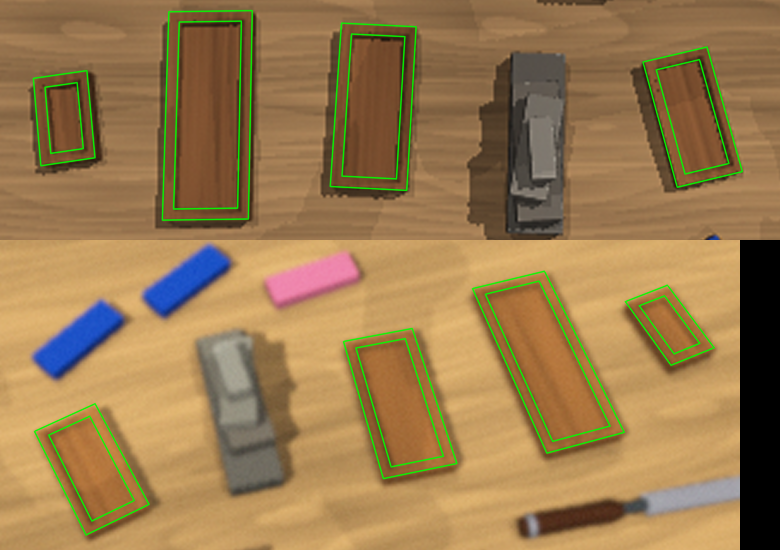

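The green overlays fit all four boxes in both views. Moving to above the pile.

>>> servo_tool([
  [0.65, -0.35, 0, -0.22, 1],
  [0.65, -0.35, 0, -0.22, 1],
  [0.65, -0.35, 0, -0.22, 1],
  [0.65, -0.35, 0, -0.22, 1],
  [0.65, -0.35, 0, -0.22, 1],
  [0.65, -0.35, 0, -0.22, 1],
  [0.65, -0.35, 0, -0.22, 1],
  [0.65, -0.35, 0, -0.22, 1],
  [0.65, -0.35, 0, -0.22, 1],
  [0.65, -0.35, 0, -0.22, 1],
])

```text
time: 1.1
ee_pos: [0.3326, -0.3912, 0.2308]
tool_rot: [-0.001, 0.634, 0.773, 0.0]
contact_force: [0.5, -0.5, 0.1]
finger_gap: 1.004
grasp_force: 0.0
```

```bash
python3 -c "
from h import *
from rig import ctrl
go(ctrl.state(),.4814,-.1835,.15,182)"
```

```text
shift [0.697 0.747 0.324] turn -0.2241 | ee [ 0.3326 -0.3912  0.2308] yaw 101.3
```

>>> servo_tool([
  [0.697, 0.747, 0.2, -0.224, 1],
  [0.697, 0.747, 0.2, -0.224, 1],
  [0.697, 0.747, 0.2, -0.224, 1],
  [0.697, 0.747, 0.2, -0.224, 1],
  [0.697, 0.747, 0.2, -0.224, 1],
  [0.697, 0.747, 0.2, -0.224, 1],
  [0.697, 0.747, 0.2, -0.224, 1],
  [0.697, 0.747, 0.2, -0.224, 1],
  [0.697, 0.747, 0.32, -0.224, 1],
  [0.697, 0.747, 0.32, -0.224, 1],
])

```text
time: 2.1
ee_pos: [0.4801, -0.1831, 0.1478]
tool_rot: [-0.003, -0.018, 1.0, 0.001]
contact_force: [-0.3, 0.6, 0.4]
finger_gap: 1.0
grasp_force: 0.0
```

```bash
python3 -c "
from h import *
from rig import ctrl
go(ctrl.state(),.4814,-.1835,.0755,182)"
```

```text
shift [-0.007 -0.003  0.289] turn 0.0 | ee [ 0.4801 -0.1831  0.1478] yaw -178.0
```

>>> servo_tool([
  [-0.007, -0.003, 0.1, 0, 1],
  [-0.007, -0.003, 0.2, 0, 0.2],
  [-0.007, -0.003, 0.29, 0, -0.1],
  [-0.007, -0.003, 0.29, 0, -0.1],
  [-0.007, -0.003, 0.29, 0, -0.2],
  [-0.007, -0.003, 0.29, 0, -0.3],
  [-0.007, -0.003, 0.29, 0, -0.4],
  [-0.007, -0.003, 0.29, 0, -0.6],
  [-0.007, -0.003, 0.29, 0, -1],
  [-0.007, -0.003, 0.29, 0, -1],
])

```text
time: 3.1
ee_pos: [0.4853, -0.1856, 0.0805]
tool_rot: [0.001, -0.016, 1.0, -0.001]
contact_force: [-1.5, 0.9, 6.5]
finger_gap: 0.277
grasp_force: 59.1
```

>>> servo_tool([
  [0, 0, 0, 0, -1],
  [0, 0, 0, 0, -1],
  [0, 0, 0, 0, -1],
])

```text
time: 3.4
ee_pos: [0.4853, -0.1856, 0.0805]
tool_rot: [0.001, -0.016, 1.0, -0.001]
contact_force: [-0.8, 1.7, 6.0]
finger_gap: 0.28
grasp_force: 59.1
```

```bash
python3 -c "
from h import *
from rig import ctrl
go(ctrl.state(),.4814,-.1835,.0755,182)"
```

```text
shift [0.015 0.009 0.02 ] turn -0.0006 | ee [ 0.4853 -0.1856  0.0805] yaw -178.2
```

>>> servo_tool([
  [0, 0, -0.02, 0, -1],
  [0, 0, -0.04, 0, -1],
  [0, 0, -0.06, 0, -1],
  [0, 0, -0.08, 0, -1],
  [0, 0, -0.08, 0, -1],
])

```text
time: 3.9
ee_pos: [0.4849, -0.1856, 0.0997]
tool_rot: [0.001, -0.015, 1.0, -0.0]
contact_force: [0.2, -0.3, -1.8]
finger_gap: 0.275
grasp_force: 59.1
```

```bash
cat >> h.py <<'E'
def crop(name,boxes,f=4):
    from rig import ctrl
    out=[]
    for n,(x,y,w,h) in boxes:
        s=ctrl.snapshot(n);out.append(cv2.resize(s['image'][y:y+h,x:x+w],None,fx=f,fy=f,interpolation=cv2.INTER_CUBIC))
    H=max(o.shape[0] for o in out)
    cv2.imwrite(f'pics/{name}.png',np.hstack([cv2.copyMakeBorder(o,0,H-o.shape[0],0,0,0) for o in out])[:,:,::-1])
E
python3 -c "
from h import *
from rig import ctrl
print(ctrl.state()['contact_force'],ctrl.state()['ee_pos'])
crop('g1',[('top',(310,140,95,120)),('scene',(230,140,100,120))])"
```

```text
[ 0.22261595 -0.30890646 -1.80165718] [ 0.48485381 -0.18560868  0.09971931]
```

View pics/g1.png

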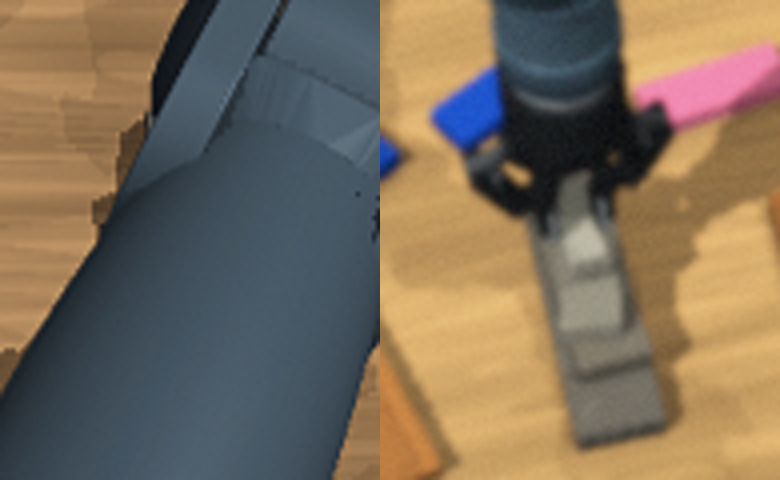

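>>> servo_tool([
  [0, 0, -0.06, 0, -1],
  [0, 0, -0.15, 0, -1],
  [0, 0, -0.25, 0, -1],
  [0, 0, -0.32, 0, -1],
  [0, 0, -0.36, 0, -1],
  [0, 0, -0.36, 0, -1],
  [0, 0, -0.36, 0, -1],
])

```text
time: 4.7
ee_pos: [0.4839, -0.1851, 0.188]
tool_rot: [-0.0, -0.015, 1.0, 0.0]
contact_force: [-0.1, -0.1, -1.2]
finger_gap: 0.281
grasp_force: 59.1
```

```bash
python3 -c "
from h import *
from rig import ctrl
s=ctrl.state();print(s['contact_force'],proj(ctrl.snapshot('scene'),s['ee_pos']))
crop('g2',[('scene',(230,110,110,150))])
go(s,.5279,.3398,.19,187.9)"
```

```text
[-0.12948577 -0.07640532 -1.17068022] [[276.40240259 176.84142445]]
shift [-0.241  2.093 -0.007] turn -0.017 | ee [ 0.4839 -0.1851  0.188 ] yaw -178.2
```

View pics/g2.png

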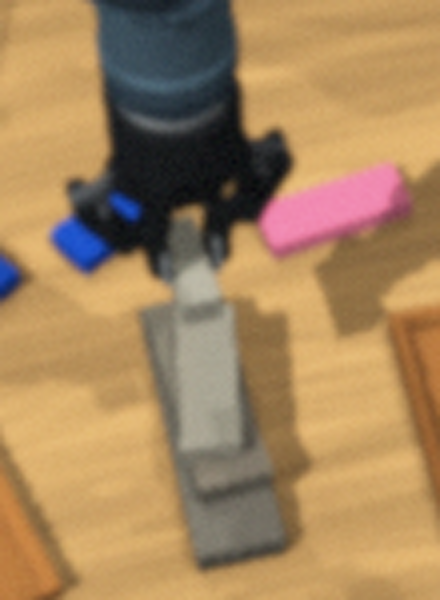

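The dresser is held level at crop (200,270) and the remaining three stones are still piled. Checking how far the stone sits from the TCP along its length.

```bash
python3 -c "
from h import *
from rig import ctrl
s=ctrl.snapshot('scene')
print(ray(s,(np.array([[176,302],[217,290],[187,316],[221,303]])+.5)/4-.5+[230,110],.1945), ray(s,[[280,188.]],.1725))
c=cv2.cvtColor(s['image'][110:260,230:340],cv2.COLOR_RGB2GRAY)
print(c[60:85,44:56:2])
go(ctrl.state(),.5309,.3402,.19,187.9)"
```

```text
[[ 0.50978947 -0.19808966  0.1945    ]
 [ 0.50819536 -0.17227436  0.1945    ]
 [ 0.52132711 -0.1941985   0.1945    ]
 [ 0.51793361 -0.17233288  0.1945    ]] [[ 0.50779539 -0.18290451  0.1725    ]]
[[ 91  93  94  66  52  84]
 [ 92  95  90  77  51  88]
 [ 89  95  93  85  55  82]
 [ 89  97  96  96  69  85]
 [ 97 106 105 117  89  88]
 [108 112 125 148 110  95]
 [113 128 151 164 130 111]
 [112 150 171 181 154 137]
 [126 171 184 184 172 157]
 [139 181 183 182 177 167]
 [153 177 183 184 185 174]
 [157 179 182 183 184 174]
 [155 174 182 182 183 179]
 [158 173 177 179 178 170]
 [150 167 175 174 167 150]
 [137 158 162 155 140 130]
 [135 141 141 128 123 122]
 [135 131 120 115 117 123]
 [138 128 117 115 115 127]
 [139 127 120 121 128 141]
 [145 135 133 137 148 153]
 [147 150 147 160 159 164]
 [150 161 165 163 164 166]
 [149 167 165 163 166 166]
 [146 164 167 165 168 165]]
shift [-0.255  2.093 -0.008] turn -0.017 | ee [ 0.4834 -0.1848  0.1875] yaw -178.2
```

>>> servo_tool([
  [-0.05, 0.2, 0, 0, -1],
  [-0.1, 0.4, 0, 0, -1],
  [-0.15, 0.6, 0, 0, -1],
  [-0.2, 0.8, 0, 0, -1],
  [-0.25, 1, 0, 0, -1],
  [-0.25, 1, 0, 0, -1],
  [-0.25, 1, 0, 0, -1],
  [-0.25, 1, 0, 0, -1],
  [-0.25, 1, 0, -0.01, -1],
  [-0.25, 1, 0, -0.017, -1],
])

```text
time: 5.85
ee_pos: [0.5386, 0.0646, 0.1885]
tool_rot: [-0.0, -0.068, 0.998, -0.0]
contact_force: [-0.2, -0.4, -0.6]
finger_gap: 0.275
grasp_force: 59.3
```

>>> servo_tool([
  [0, 0.2, 0, 0, -1],
  [0, 0.4, 0, 0, -1],
  [0, 0.6, 0, 0, -1],
  [0, 0.8, 0, 0, -1],
  [0, 0.95, 0, 0, -1],
  [0, 1, 0, 0, -1],
  [0, 1, 0, 0, -1],
  [0, 1, 0, 0, -1],
  [0, 1, 0, 0, -1],
  [0, 1, 0, 0, -1],
])

```text
time: 6.85
ee_pos: [0.5051, 0.3125, 0.1888]
tool_rot: [-0.0, -0.068, 0.998, -0.0]
contact_force: [-0.1, 0.5, -0.6]
finger_gap: 0.276
grasp_force: 59.4
```

```bash
python3 -c "
from h import *
from rig import ctrl
go(ctrl.state(),.5309,.3402,.06,187.9)
crop('p1',[('scene',(400,120,110,100)),('top',(310,140,80,120))])
import pickle;pickle.dump(ctrl.snapshot('top'),open('pics/top1.pkl','wb'))"
```

```text
shift [-0.117  0.096  0.515] turn -0.0004 | ee [0.5051 0.3125 0.1888] yaw -172.3
```

View pics/p1.png

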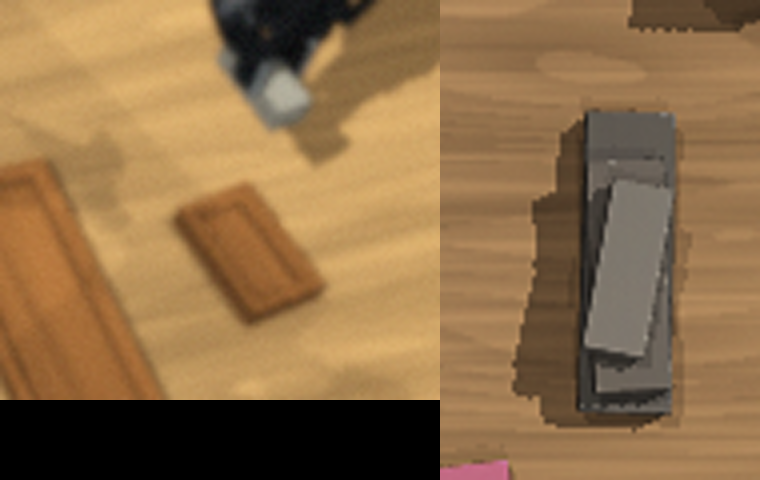

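The dresser hangs above and short of its box, and the box shows at crop (250,255). The pile is undisturbed, with fine now fully visible from above. Moving over the box and partway down.

>>> servo_tool([
  [-0.06, 0.05, 0, 0, -1],
  [-0.117, 0.096, 0.1, 0, -1],
  [-0.117, 0.096, 0.2, 0, -1],
  [-0.117, 0.096, 0.3, 0, -1],
  [-0.117, 0.096, 0.4, 0, -1],
  [-0.117, 0.096, 0.48, 0, -1],
  [-0.117, 0.096, 0.515, 0, -1],
  [-0.117, 0.096, 0.515, 0, -1],
  [-0.117, 0.096, 0.515, 0, -1],
])

```text
time: 7.9
ee_pos: [0.5309, 0.3422, 0.0609]
tool_rot: [0.001, -0.069, 0.998, 0.0]
contact_force: [-0.1, -0.2, -0.4]
finger_gap: 0.279
grasp_force: 59.4
```

```bash
python3 -c "
from h import *
from rig import ctrl
go(ctrl.state(),.5309,.3402,.024,187.9)
crop('p2',[('scene',(410,140,100,80)),('top',(120,150,90,80))])
s=ctrl.snapshot('scene')
a=np.radians(7.9);u=np.array([np.cos(a),np.sin(a)]);v=np.array([-u[1],u[0]]);e=ctrl.state()['ee_pos']
c=e[:2]-.003*u
print(np.round((proj(s,[[*(c+i*.0325*u+j*.013*v),e[2]+.0065] for i,j in((1,1),(1,-1),(-1,-1),(-1,1))])-[410,140]+.5)*4))"
```

```text
shift [ 0.001 -0.008  0.148] turn -0.0 | ee [0.5309 0.3422 0.0609] yaw -172.1
[[273. 154.]
 [241. 167.]
 [189.  96.]
 [221.  84.]]
```

View pics/p2.png

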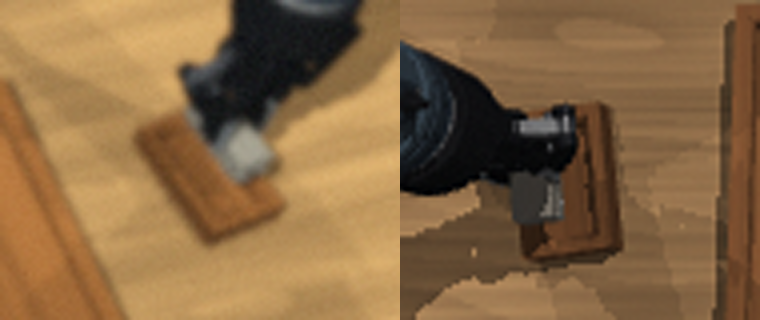

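The held stone is centred over the dresser box: its front corners at (272,152) and (238,168) match the predicted (273,154) and (241,167). Lowering gently.

>>> servo_tool([
  [0, -0.008, 0.04, 0, -1],
  [0, -0.008, 0.08, 0, -1],
  [0, -0.008, 0.11, 0, -1],
  [0, -0.008, 0.125, 0, -1],
  [0, -0.008, 0.132, 0, -1],
  [0, -0.008, 0.137, 0, -1],
  [0, -0.008, 0.14, 0, -1],
  [0, -0.008, 0.142, 0, -1],
  [0, -0.008, 0.142, 0, -1],
])

```text
time: 8.95
ee_pos: [0.5304, 0.34, 0.0255]
tool_rot: [0.0, -0.069, 0.998, -0.0]
contact_force: [-3.4, -1.6, 4.5]
finger_gap: 0.277
grasp_force: 60.1
```

>>> servo_tool([
  [0, 0, 0, 0, -0.3],
  [0, 0, 0, 0, -0.2],
  [0, 0, 0, 0, 0],
  [0, 0, 0, 0, 0.2],
  [0, 0, -0.1, 0, 0.4],
  [0, 0, -0.3, 0, 0.6],
  [0, 0, -0.5, 0, 1],
  [0, 0, -0.6, 0, 1],
  [0, 0, -0.6, 0, 1],
])

```text
time: 9.85
ee_pos: [0.5336, 0.3416, 0.1801]
tool_rot: [0.005, -0.069, 0.998, 0.002]
contact_force: [-0.2, -0.1, -0.4]
finger_gap: 1.0
grasp_force: 0.0
```

```bash
python3 - <<'E'
from h import *
from rig import ctrl
import pickle
s=pickle.load(open('pics/top1.pkl','rb'))
# crop p1: top part begins at col 440, scale 4, origin (310,140)
P=ray(s,(np.array([(615,178),(672,188),(641,357),(586,346)])-[440,0]+.5)/4-.5+[310,140],.065);m=P.mean(0)
l=(P[0]+P[1]-P[2]-P[3])/2;w=(P[0]+P[3]-P[1]-P[2])/2
print('fine',m,np.linalg.norm(l),np.linalg.norm(w),np.degrees(np.arctan2(l[1],l[0])),np.degrees(np.arctan2(-w[0],w[1])))
hsv=cv2.cvtColor(s['image'],cv2.COLOR_RGB2HSV)
go(ctrl.state(),m[0],m[1],.18,172)
go(ctrl.state(),m[0],m[1]+.24,.18,172)
E
```

```text
fine [ 0.48563041 -0.18042167  0.065     ] 0.10926314762079169 0.03594171261966935 -11.26059983216373 -11.255646349729226
shift [ 0.477 -2.042 -0.011] turn 0.0441 | ee [0.5336 0.3416 0.1801] yaw -172.1
shift [ 0.345 -1.091 -0.006] turn 0.0441 | ee [0.5336 0.3416 0.1801] yaw -172.1
```

>>> servo_tool([
  [0.05, -0.2, 0, 0.01, 1],
  [0.1, -0.4, 0, 0.02, 1],
  [0.15, -0.6, 0, 0.04, 1],
  [0.2, -0.8, 0, 0.053, 1],
  [0.24, -1, 0, 0.053, 1],
  [0.24, -1, 0, 0.053, 1],
  [0.24, -1, 0, 0.053, 1],
  [0.24, -1, 0, 0.053, 1],
])

```text
time: 10.65
ee_pos: [0.5052, 0.0849, 0.1739]
tool_rot: [-0.0, 0.097, 0.995, 0.0]
contact_force: [0.4, 1.1, -0.2]
finger_gap: 0.999
grasp_force: 0.0
```

```bash
python3 -c "
from h import *
from rig import ctrl
go(ctrl.state(),.4856,-.1804,.12,168.7)
crop('p3',[('scene',(410,140,90,75)),('top',(130,160,70,70))],5)"
```

```text
shift [-0.129 -1.056  0.215] turn 0.0004 | ee [0.5052 0.0849 0.1739] yaw 168.8
```

View pics/p3.png

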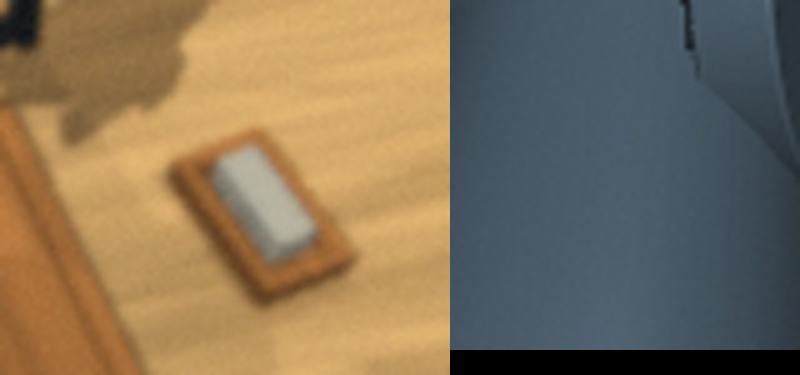

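The dresser lies flat in its recess at crop (265,200). Next the fine stone.

>>> servo_tool([
  [-0.03, -0.2, 0, 0, 1],
  [-0.05, -0.4, 0, 0, 1],
  [-0.08, -0.6, 0, 0, 1],
  [-0.1, -0.8, 0, 0, 1],
  [-0.129, -1, 0.05, 0, 1],
  [-0.129, -1, 0.12, 0, 1],
  [-0.129, -1, 0.2, 0, 1],
  [-0.129, -1, 0.2, 0, 1],
  [-0.129, -1, 0.2, 0, 1],
])

```text
time: 11.65
ee_pos: [0.4888, -0.1662, 0.1245]
tool_rot: [-0.001, 0.096, 0.995, 0.0]
contact_force: [0.1, -0.4, 0.2]
finger_gap: 1.006
grasp_force: 0.0
```

```bash
python3 -c "
from h import *
from rig import ctrl
go(ctrl.state(),.4856,-.1804,.053,168.7)"
```

```text
shift [ 0.001 -0.058  0.286] turn 0.0006 | ee [ 0.4888 -0.1662  0.1245] yaw 168.9
```

>>> servo_tool([
  [0, -0.058, 0.1, 0, 1],
  [0, -0.058, 0.2, 0, 0.6],
  [0, -0.058, 0.27, 0, 0.3],
  [0, -0.058, 0.294, 0, 0.2],
  [0, -0.058, 0.294, 0, 0.2],
  [0, -0.058, 0.294, 0, 0.1],
  [0, -0.058, 0.294, 0, 0],
  [0, -0.058, 0.294, 0, -0.2],
  [0, -0.058, 0.294, 0, -1],
  [0, -0.058, 0.294, 0, -1],
])

```text
time: 12.65
ee_pos: [0.4872, -0.1816, 0.0529]
tool_rot: [0.002, 0.097, 0.995, 0.0]
contact_force: [-0.2, 2.4, 5.8]
finger_gap: 0.452
grasp_force: 60.7
```

>>> servo_tool([
  [0, 0, 0, 0, -1],
  [0, 0, 0, 0, -1],
  [0, 0, 0, 0, -1],
])

```text
time: 12.95
ee_pos: [0.4872, -0.1816, 0.0528]
tool_rot: [0.002, 0.097, 0.995, 0.0]
contact_force: [-0.7, 1.3, 6.5]
finger_gap: 0.449
grasp_force: 60.7
```

>>> servo_tool([
  [0, 0, -0.02, 0, -1],
  [0, 0, -0.06, 0, -1],
  [0, 0, -0.15, 0, -1],
  [0, 0, -0.3, 0, -1],
  [0, 0, -0.45, 0, -1],
  [0, 0, -0.55, 0, -1],
  [0, 0, -0.55, 0, -1],
  [0, 0, -0.55, 0, -1],
])

```text
time: 13.75
ee_pos: [0.486, -0.1818, 0.1889]
tool_rot: [0.001, 0.098, 0.995, -0.0]
contact_force: [-0.2, -0.9, -1.2]
finger_gap: 0.448
grasp_force: 60.8
```

```bash
python3 -c "
from h import *
from rig import ctrl
go(ctrl.state(),.5234,-.3568,.18,192.9)
import pickle;pickle.dump(ctrl.snapshot('scene'),open('pics/scene2.pkl','wb'))"
```

```text
shift [-0.283 -0.658  0.036] turn -0.0669 | ee [ 0.486  -0.1818  0.1889] yaw 168.8
```

>>> servo_tool([
  [-0.07, -0.16, 0, -0.01, -1],
  [-0.15, -0.32, 0, -0.03, -1],
  [-0.22, -0.5, 0, -0.05, -1],
  [-0.29, -0.658, 0, -0.0669, -1],
  [-0.29, -0.658, 0, -0.0669, -1],
  [-0.29, -0.658, 0.1, -0.0669, -1],
  [-0.29, -0.658, 0.25, -0.0669, -1],
  [-0.29, -0.658, 0.4, -0.0669, -1],
  [-0.29, -0.658, 0.52, -0.0669, -1],
  [-0.29, -0.658, 0.52, -0.0669, -1],
])

```text
time: 14.8
ee_pos: [0.52, -0.3524, 0.0516]
tool_rot: [-0.005, -0.112, 0.994, 0.005]
contact_force: [-0.7, 0.7, -1.9]
finger_gap: 0.446
grasp_force: 61.1
```

>>> servo_tool([
  [0, 0, 0, 0, -1],
  [0, 0, 0, 0, -1],
  [0, 0, 0, 0, -1],
])

```text
time: 15.1
ee_pos: [0.5264, -0.3581, 0.0608]
tool_rot: [0.001, -0.112, 0.994, -0.002]
contact_force: [0.5, 0.3, -1.9]
finger_gap: 0.445
grasp_force: 61.1
```

```bash
python3 -c "
from h import *
from rig import ctrl
go(ctrl.state(),.5252,-.3564,.0158,192.9)
crop('p4',[('scene',(185,190,80,90)),('top',(380,150,70,85))],5)
s=ctrl.snapshot('scene');t=ctrl.snapshot('top')
a=np.radians(12.9);u=np.array([np.cos(a),np.sin(a)]);v=np.array([-u[1],u[0]]);e=ctrl.state()['ee_pos']
c=e[:2]-.0018*u
Q=[[*(c+i*.055*u+j*.02*v),e[2]+.0122] for i,j in((1,1),(1,-1),(-1,-1),(-1,1))]
print(np.round((proj(s,Q)-[185,190]+.5)*5),np.round((proj(t,Q)-[380,150]+.5)*5+[400,0]))"
```

```text
shift [0.004 0.008 0.18 ] turn -0.0 | ee [ 0.5264 -0.3581  0.0608] yaw -167.1
[[243. 273.]
 [169. 308.]
 [ 84. 139.]
 [155. 107.]] [[570. 109.]
 [646.  91.]
 [706. 300.]
 [629. 318.]]
```

View pics/p4.png

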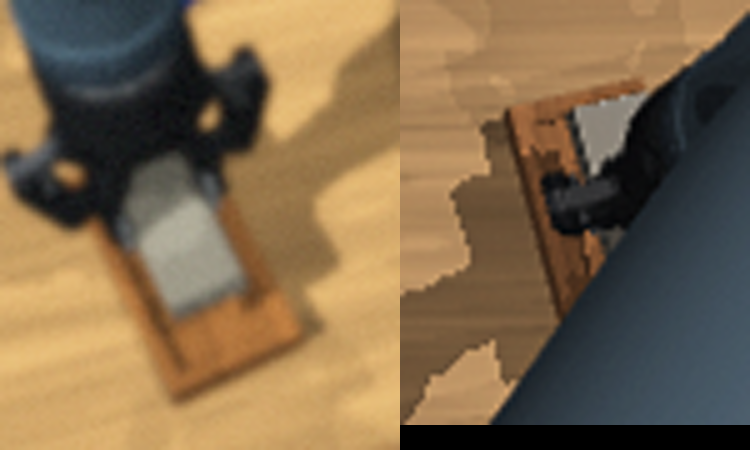

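Fine's front corners, seen at (243,272) and (172,310), match the prediction. Lowering.

>>> servo_tool([
  [0.004, 0.008, 0.05, 0, -1],
  [0.004, 0.008, 0.1, 0, -1],
  [0.004, 0.008, 0.14, 0, -1],
  [0.004, 0.008, 0.16, 0, -1],
  [0.004, 0.008, 0.168, 0, -1],
  [0.004, 0.008, 0.174, 0, -1],
  [0.004, 0.008, 0.178, 0, -1],
  [0.004, 0.008, 0.18, 0, -1],
  [0.004, 0.008, 0.18, 0, -1],
  [0.004, 0.008, 0.18, 0, -1],
])

```text
time: 16.3
ee_pos: [0.5225, -0.3544, 0.0159]
tool_rot: [-0.001, -0.112, 0.994, 0.0]
contact_force: [-7.2, 5.5, 15.8]
finger_gap: 0.453
grasp_force: 65.3
```

>>> servo_tool([
  [0, 0, -0.003, 0, -1],
  [0, 0, -0.006, 0, -1],
  [0, 0, -0.006, 0, -1],
])

```text
time: 16.6
ee_pos: [0.5233, -0.355, 0.0158]
tool_rot: [-0.0, -0.112, 0.994, 0.0]
contact_force: [-3.9, 2.2, 8.0]
finger_gap: 0.446
grasp_force: 63.1
```

>>> servo_tool([
  [0, 0, -0.004, 0, -1],
  [0, 0, -0.004, 0, 0],
  [0, 0, -0.004, 0, 0.2],
  [0, 0, -0.004, 0, 0.4],
  [0, 0, -0.004, 0, 0.7],
  [0, 0, -0.1, 0, 1],
  [0, 0, -0.3, 0, 1],
  [0, 0, -0.5, 0, 1],
  [0, 0, -0.6, 0, 1],
  [0, 0, -0.6, 0, 1],
])

```text
time: 17.6
ee_pos: [0.5263, -0.3575, 0.1707]
tool_rot: [0.004, -0.112, 0.994, -0.004]
contact_force: [0.3, -1.3, -0.4]
finger_gap: 1.001
grasp_force: 0.0
```

```bash
python3 -c "
from h import *
from rig import ctrl
s=ctrl.snapshot('top')
crop('p5',[('scene',(190,160,115,110)),('top',(320,150,70,110))],4)
go(ctrl.state(),.4829,-.1822,.12,180.5)"
```

```text
shift [0.003 0.709 0.177] turn 0.0344 | ee [ 0.5232 -0.3549  0.164 ] yaw -167.1
```

View pics/p5.png

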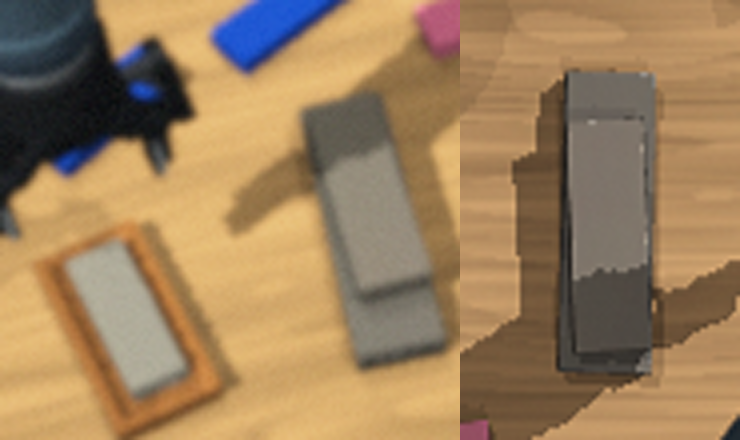

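Fine is seated at crop (128,315). Medium's top corners in the right part are about (568,120), (645,120), (651,350) and (574,352).

```bash
python3 - <<'E'
from h import *
from rig import ctrl
s=ctrl.snapshot('top')
for k,c,z in(('medium',[(568,120),(645,120),(651,350),(574,352)],.047),('coarse',[(567,71),(655,73),(650,373),(558,370)],.025)):
    P=ray(s,(np.array(c)-[460,0]+.5)/4-.5+[320,150],z);m=P.mean(0)
    l=(P[0]+P[1]-P[2]-P[3])/2;w=(P[0]+P[3]-P[1]-P[2])/2
    print(k,m,np.linalg.norm(l),np.linalg.norm(w),np.degrees(np.arctan2(l[1],l[0])),np.degrees(np.arctan2(-w[0],w[1])))
    go(ctrl.state(),m[0],m[1],.12,180+np.degrees(np.arctan2(l[1],l[0])))
E
```

```text
medium [ 0.48288787 -0.18244192  0.047     ] 0.14958410137782635 0.04951044909422124 0.2053615006614872 0.20013548836588133
shift [0.001 0.706 0.175] turn 0.0353 | ee [ 0.5227 -0.3546  0.1632] yaw -167.1
coarse [ 0.49518215 -0.18332217  0.025     ] 0.19871430965730122 0.05915495176171985 -2.5898828998122156 -2.133804007355566
shift [-0.046  0.692  0.174] turn 0.043 | ee [ 0.5227 -0.3546  0.1632] yaw -167.1
```

>>> servo_tool([
  [0, 0.2, 0, 0.01, 1],
  [0, 0.4, 0, 0.02, 1],
  [0, 0.6, 0, 0.035, 1],
  [0, 0.706, 0, 0.035, 1],
  [0, 0.706, 0.1, 0.035, 1],
  [0, 0.706, 0.175, 0.035, 1],
  [0, 0.706, 0.175, 0.035, 1],
  [0, 0.706, 0.175, 0.035, 1],
  [0, 0.706, 0.175, 0.035, 1],
])

```text
time: 18.7
ee_pos: [0.4844, -0.1836, 0.1216]
tool_rot: [0.0, -0.002, 1.0, -0.0]
contact_force: [-0.1, -0.2, 0.8]
finger_gap: 0.998
grasp_force: 0.0
```

```bash
python3 -c "
from h import *
from rig import ctrl
go(ctrl.state(),.4829,-.1824,.03,180.2)"
```

```text
shift [0.006 0.005 0.366] turn 0.0002 | ee [ 0.4844 -0.1836  0.1216] yaw -179.7
```

>>> servo_tool([
  [0.006, 0.005, 0.15, 0, 1],
  [0.006, 0.005, 0.28, 0, 1],
  [0.006, 0.005, 0.34, 0, 0.6],
  [0.006, 0.005, 0.366, 0, 0.4],
  [0.006, 0.005, 0.366, 0, 0.35],
  [0.006, 0.005, 0.366, 0, 0.25],
  [0.006, 0.005, 0.366, 0, 0.15],
  [0.006, 0.005, 0.366, 0, 0],
  [0.006, 0.005, 0.366, 0, -1],
  [0.006, 0.005, 0.366, 0, -1],
])

```text
time: 19.7
ee_pos: [0.484, -0.1824, 0.0316]
tool_rot: [0.002, -0.003, 1.0, -0.0]
contact_force: [-0.7, 2.0, 5.4]
finger_gap: 0.562
grasp_force: 61.9
```

>>> servo_tool([
  [0, 0, 0, 0, -1],
  [0, 0, 0, 0, -1],
  [0, 0, 0, 0, -1],
])

```text
time: 20.0
ee_pos: [0.484, -0.1824, 0.0316]
tool_rot: [0.001, -0.003, 1.0, -0.0]
contact_force: [-1.0, 1.5, 5.7]
finger_gap: 0.57
grasp_force: 61.9
```

>>> servo_tool([
  [0, 0, -0.02, 0, -1],
  [0, 0, -0.06, 0, -1],
  [0, 0, -0.15, 0, -1],
  [0, 0, -0.25, 0, -1],
  [0, 0, -0.36, 0, -1],
  [0, 0, -0.45, 0, -1],
  [0, 0, -0.45, 0, -1],
  [0, 0, -0.45, 0, -1],
])

```text
time: 20.8
ee_pos: [0.4829, -0.1822, 0.1424]
tool_rot: [0.0, -0.003, 1.0, -0.0]
contact_force: [-0.1, -0.0, -2.7]
finger_gap: 0.566
grasp_force: 63.1
```

```bash
python3 -c "
from h import *
from rig import ctrl
go(ctrl.state(),.5383,-.0039,.06,176.6)"
```

```text
shift [-0.225  0.712  0.33 ] turn 0.0103 | ee [ 0.4829 -0.1822  0.1424] yaw -179.7
```

>>> servo_tool([
  [-0.06, 0.18, 0, 0, -1],
  [-0.12, 0.36, 0, 0.01, -1],
  [-0.18, 0.54, 0, 0.01, -1],
  [-0.229, 0.712, 0, 0.01, -1],
  [-0.229, 0.712, 0, 0.01, -1],
  [-0.229, 0.712, 0.1, 0.01, -1],
  [-0.229, 0.712, 0.22, 0.01, -1],
  [-0.229, 0.712, 0.32, 0.01, -1],
  [-0.229, 0.712, 0.32, 0.01, -1],
  [-0.229, 0.712, 0.32, 0.01, -1],
])

```text
time: 21.8
ee_pos: [0.5374, -0.004, 0.0612]
tool_rot: [-0.002, 0.029, 1.0, 0.0]
contact_force: [0.3, 0.1, -2.9]
finger_gap: 0.566
grasp_force: 63.5
```

>>> servo_tool([
  [0, 0, 0, 0, -1],
  [0, 0, 0, 0, -1],
])

```text
time: 22.0
ee_pos: [0.5403, -0.0041, 0.0637]
tool_rot: [0.001, 0.029, 1.0, -0.0]
contact_force: [-0.1, -1.1, -2.9]
finger_gap: 0.569
grasp_force: 63.5
```

```bash
python3 -c "
from h import *
from rig import ctrl
go(ctrl.state(),.5394,-.004,.0166,176.6)
crop('p6',[('scene',(310,160,90,100)),('top',(255,140,70,100))],4)
s=ctrl.snapshot('scene');t=ctrl.snapshot('top')
a=np.radians(-3.4);u=np.array([np.cos(a),np.sin(a)]);v=np.array([-u[1],u[0]]);e=ctrl.state()['ee_pos']
c=e[:2]-.0011*u
Q=[[*(c+i*.075*u+j*.025*v),e[2]+.0154] for i,j in((1,1),(1,-1),(-1,-1),(-1,1))]
print(np.round((proj(s,Q)-[310,160]+.5)*4),np.round((proj(t,Q)-[255,140]+.5)*4+[360,0]))"
```

```text
shift [0.004 0.    0.189] turn 0.0002 | ee [ 0.5403 -0.0041  0.0637] yaw 176.7
[[233. 257.]
 [157. 272.]
 [ 99.  81.]
 [171.  68.]] [[457.  66.]
 [535.  70.]
 [521. 304.]
 [441. 300.]]
```

View pics/p6.png

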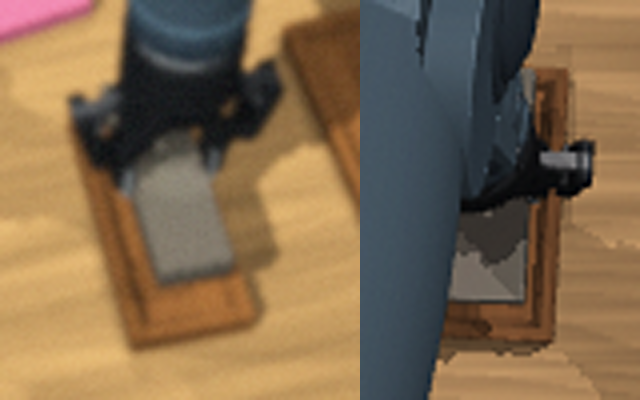

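Medium's corners, (231,259) and (157,275) in scene and (523,302) in top, agree with the prediction to about 1 mm. Lowering.

>>> servo_tool([
  [0.004, 0, 0.05, 0, -1],
  [0.004, 0, 0.1, 0, -1],
  [0.004, 0, 0.14, 0, -1],
  [0.004, 0, 0.16, 0, -1],
  [0.004, 0, 0.17, 0, -1],
  [0.004, 0, 0.176, 0, -1],
  [0.004, 0, 0.18, 0, -1],
  [0.004, 0, 0.184, 0, -1],
  [0.004, 0, 0.184, 0, -1],
])

```text
time: 23.1
ee_pos: [0.5384, -0.0037, 0.0173]
tool_rot: [0.001, 0.029, 1.0, -0.0]
contact_force: [-2.8, -0.1, 3.7]
finger_gap: 0.571
grasp_force: 67.4
```

>>> servo_tool([
  [0, 0, 0, 0, 0.15],
  [0, 0, 0, 0, 0.3],
  [0, 0, 0, 0, 0.5],
  [0, 0, 0, 0, 0.8],
  [0, 0, -0.02, 0, 1],
  [0, 0, -0.1, 0, 1],
  [0, 0, -0.3, 0, 1],
  [0, 0, -0.4, 0, 1],
  [0, 0, -0.4, 0, 1],
  [0, 0, -0.4, 0, 1],
])

```text
time: 24.1
ee_pos: [0.5387, -0.0037, 0.1169]
tool_rot: [0.001, 0.029, 1.0, -0.0]
contact_force: [-0.2, -0.2, 0.1]
finger_gap: 1.001
grasp_force: 0.0
```

```bash
python3 -c "
from h import *
from rig import ctrl
go(ctrl.state(),.4952,-.1833,.12,177.6)"
```

```text
shift [ 0.132 -0.727 -0.012] turn -0.0025 | ee [ 0.5387 -0.0037  0.1169] yaw 176.7
```

>>> servo_tool([
  [0.03, -0.2, 0, 0, 1],
  [0.06, -0.4, 0, 0, 1],
  [0.1, -0.6, 0, -0.002, 1],
  [0.132, -0.727, 0, -0.002, 1],
  [0.132, -0.727, 0.1, -0.002, 1],
  [0.132, -0.727, 0.2, -0.002, 1],
  [0.132, -0.727, 0.2, -0.002, 1],
  [0.132, -0.727, 0.2, -0.002, 1],
  [0.132, -0.727, 0.2, -0.002, 1],
])

```text
time: 25.0
ee_pos: [0.495, -0.1831, 0.0669]
tool_rot: [0.0, 0.022, 1.0, -0.0]
contact_force: [-0.3, -0.9, 0.5]
finger_gap: 1.002
grasp_force: 0.0
```

```bash
python3 -c "
from h import *
from rig import ctrl
go(ctrl.state(),.4952,-.1833,.0055,177.6)
crop('p7',[('scene',(255,165,145,95)),('top',(330,155,50,100))],4)"
```

```text
shift [-0.001 -0.001  0.245] turn -0.0004 | ee [ 0.495  -0.1831  0.0669] yaw 177.4
```

View pics/p7.png

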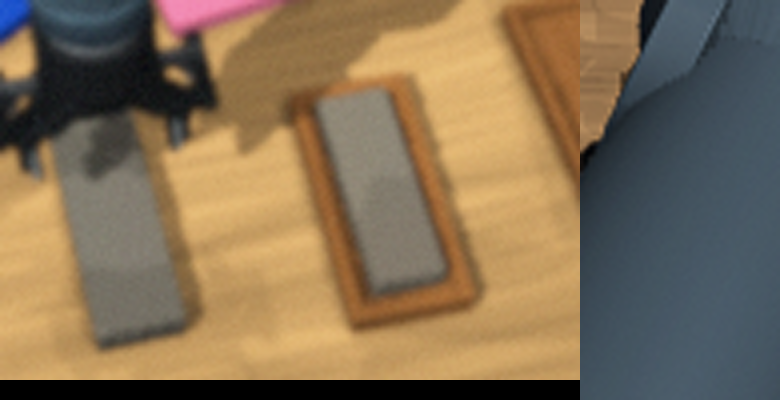

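Medium is seated at crop (380,190), and coarse is in place between the fingers. Grasping coarse.

>>> servo_tool([
  [0, 0, 0.1, 0, 1],
  [0, 0, 0.18, 0, 1],
  [0, 0, 0.23, 0, 0.8],
  [0, 0, 0.248, 0, 0.6],
  [0, 0, 0.248, 0, 0.5],
  [0, 0, 0.248, 0, 0.4],
  [0, 0, 0.248, 0, 0.2],
  [0, 0, 0.248, 0, -1],
  [0, 0, 0.248, 0, -1],
  [0, 0, 0.248, 0, -1],
])

```text
time: 26.1
ee_pos: [0.4949, -0.183, 0.0053]
tool_rot: [0.001, 0.022, 1.0, 0.0]
contact_force: [-1.7, 3.0, 6.6]
finger_gap: 0.687
grasp_force: 66.2
```

>>> servo_tool([
  [0, 0, 0, 0, -1],
  [0, 0, 0, 0, -1],
  [0, 0, 0, 0, -1],
])

```text
time: 26.4
ee_pos: [0.4949, -0.183, 0.0053]
tool_rot: [0.001, 0.022, 1.0, 0.0]
contact_force: [-2.4, 2.2, 6.9]
finger_gap: 0.688
grasp_force: 66.2
```

>>> servo_tool([
  [0, 0, -0.02, 0, -1],
  [0, 0, -0.06, 0, -1],
  [0, 0, -0.12, 0, -1],
  [0, 0, -0.2, 0, -1],
  [0, 0, -0.3, 0, -1],
  [0, 0, -0.4, 0, -1],
  [0, 0, -0.4, 0, -1],
  [0, 0, -0.4, 0, -1],
])

```text
time: 27.2
ee_pos: [0.4948, -0.1834, 0.1042]
tool_rot: [0.0, 0.023, 1.0, -0.0]
contact_force: [-0.2, -0.2, -8.2]
finger_gap: 0.687
grasp_force: 67.1
```

```bash
python3 -c "
from h import *
from rig import ctrl
go(ctrl.state(),.531,.18,.1,180.2)"
```

```text
shift [-0.079  1.459  0.016] turn -0.0078 | ee [ 0.4948 -0.1834  0.1042] yaw 177.4
```

>>> servo_tool([
  [-0.02, 0.15, 0, 0, -1],
  [-0.03, 0.35, 0, 0, -1],
  [-0.04, 0.55, 0, 0, -1],
  [-0.05, 0.75, 0, 0, -1],
  [-0.07, 0.9, 0, -0.004, -1],
  [-0.079, 1, 0, -0.008, -1],
  [-0.079, 1, 0, -0.008, -1],
  [-0.079, 1, 0, -0.008, -1],
  [-0.079, 1, 0, -0.008, -1],
])

```text
time: 28.1
ee_pos: [0.5244, 0.065, 0.1029]
tool_rot: [-0.001, -0.002, 1.0, -0.0]
contact_force: [-0.2, -0.0, -7.7]
finger_gap: 0.686
grasp_force: 67.9
```

```bash
python3 -c "
from h import *
from rig import ctrl
go(ctrl.state(),.5308,.18,.06,180.2)"
```

```text
shift [-0.028  0.46   0.171] turn 0.0001 | ee [0.5244 0.065  0.1029] yaw -179.8
```

>>> servo_tool([
  [-0.01, 0.15, 0, 0, -1],
  [-0.02, 0.3, 0, 0, -1],
  [-0.028, 0.42, 0, 0, -1],
  [-0.028, 0.46, 0.04, 0, -1],
  [-0.028, 0.46, 0.1, 0, -1],
  [-0.028, 0.46, 0.17, 0, -1],
  [-0.028, 0.46, 0.17, 0, -1],
  [-0.028, 0.46, 0.17, 0, -1],
  [-0.028, 0.46, 0.17, 0, -1],
  [-0.028, 0.46, 0.17, 0, -1],
])

```text
time: 29.1
ee_pos: [0.533, 0.1805, 0.0628]
tool_rot: [0.001, -0.002, 1.0, 0.0]
contact_force: [0.5, -0.7, -6.9]
finger_gap: 0.684
grasp_force: 68.3
```

```bash
python3 -c "
from h import *
from rig import ctrl
go(ctrl.state(),.5308,.18,.0153,180.2)
crop('p8',[('scene',(365,140,100,105)),('top',(180,140,80,110))],4)
s=ctrl.snapshot('scene');t=ctrl.snapshot('top')
a=np.radians(.2);u=np.array([np.cos(a),np.sin(a)]);v=np.array([-u[1],u[0]]);e=ctrl.state()['ee_pos']
c=e[:2]+.0003*u
Q=[[*(c+i*.1*u+j*.03*v),e[2]+.0197] for i,j in((1,1),(1,-1),(-1,-1),(-1,1))]
print(np.round((proj(s,Q)-[365,140]+.5)*4),np.round((proj(t,Q)-[180,140]+.5)*4+[400,0]))"
```

```text
shift [ 0.009 -0.002  0.19 ] turn 0.0002 | ee [0.533  0.1805 0.0628] yaw -179.7
[[304. 284.]
 [218. 307.]
 [106.  68.]
 [185.  48.]] [[491.  40.]
 [585.  39.]
 [578. 353.]
 [481. 355.]]
```

View pics/p8.png

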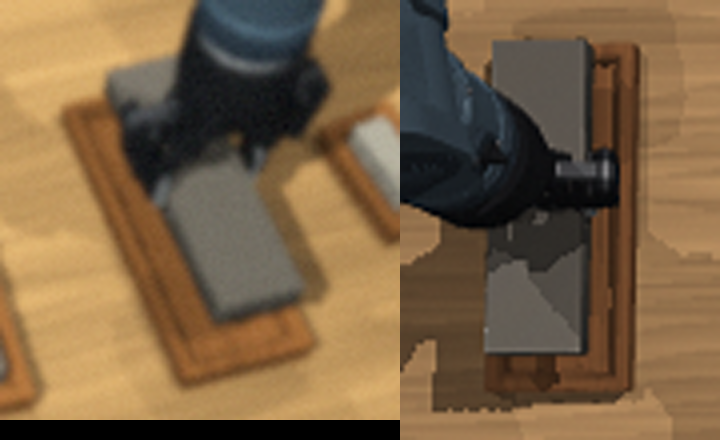

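Coarse hovers over its box within 2 mm, with its top-view corner at (583,353) against the predicted (578,353). I add 1 mm towards +y and lower it.

>>> servo_tool([
  [0.009, 0.003, 0.05, 0, -1],
  [0.009, 0.003, 0.1, 0, -1],
  [0.009, 0.003, 0.14, 0, -1],
  [0.009, 0.003, 0.16, 0, -1],
  [0.009, 0.003, 0.17, 0, -1],
  [0.009, 0.003, 0.176, 0, -1],
  [0.009, 0.003, 0.18, 0, -1],
  [0.009, 0.003, 0.184, 0, -1],
  [0.009, 0.003, 0.186, 0, -1],
  [0.009, 0.003, 0.186, 0, -1],
])

```text
time: 30.3
ee_pos: [0.53, 0.1815, 0.0155]
tool_rot: [0.0, -0.003, 1.0, 0.0]
contact_force: [0.1, -1.0, -7.5]
finger_gap: 0.684
grasp_force: 68.4
```

>>> servo_tool([
  [0, 0, 0.002, 0, -1],
  [0, 0, 0.004, 0, -1],
  [0, 0, 0.006, 0, -1],
  [0, 0, 0.006, 0, -1],
  [0, 0, 0.006, 0, -1],
])

```text
time: 30.8
ee_pos: [0.53, 0.1815, 0.0154]
tool_rot: [0.001, -0.003, 1.0, 0.0]
contact_force: [-5.1, -1.5, 7.4]
finger_gap: 0.685
grasp_force: 72.5
```

Contact with the floor, so I release and retreat.

>>> servo_tool([
  [0, 0, -0.003, 0, -1],
  [0, 0, -0.003, 0, 0.4],
  [0, 0, -0.003, 0, 0.6],
  [0, 0, -0.003, 0, 0.8],
  [0, 0, -0.003, 0, 1],
  [0, 0, -0.02, 0, 1],
  [0, 0, -0.1, 0, 1],
  [0, 0, -0.3, 0, 1],
  [0, 0, -0.5, 0, 1],
  [0, 0, -0.7, 0, 1],
])

```text
time: 31.8
ee_pos: [0.5294, 0.1814, 0.1909]
tool_rot: [0.0, -0.003, 1.0, -0.0]
contact_force: [1.4, 0.8, 0.7]
finger_gap: 1.0
grasp_force: 0.0
```

>>> servo_tool([
  [0.2, 0, 0, 0, 1],
  [0.4, 0, 0, 0, 1],
  [0.5, 0, 0, 0, 1],
  [0.5, 0, 0, 0, 1],
  [0.5, 0, 0, 0, 1],
])

```text
time: 32.3
ee_pos: [0.4051, 0.181, 0.1894]
tool_rot: [0.001, -0.003, 1.0, 0.0]
contact_force: [0.4, 0.9, 0.2]
finger_gap: 0.998
grasp_force: 0.0
```

```bash
python3 -c "
from h import *
from rig import ctrl
print(ctrl.state()['ee_pos'],ctrl.state()['contact_force'])
crop('end',[('scene',(190,110,310,170))],2.5)
s=ctrl.snapshot('scene');hsv=cv2.cvtColor(s['image'],cv2.COLOR_RGB2HSV)
m=((hsv[:,:,1]<75)).astype(np.uint8)
B=dict(dresser=(.5279,.3398,.032),coarse=(.531,.18,.035),medium=(.5383,-.0039,.032),fine=(.5234,-.3568,.028))
cs=cv2.findContours(cv2.morphologyEx(m,cv2.MORPH_OPEN,np.ones((3,3))),0,1)[0]
for k,(x,y,z) in B.items():
    p=proj(s,[x,y,z])[0]
    for c in cs:
        if cv2.contourArea(c)>50 and cv2.pointPolygonTest(c,tuple(map(float,p)),False)>=0: print(k,rect(ray(s,c[:,0],z)),(x,y))
"
```

```text
[0.40506729 0.18095081 0.18938902] [0.38748509 0.89447244 0.15554046]
dresser (0.5336, 0.3346, 69.8, 36.0, 7.4) (0.5279, 0.3398)
coarse (0.5379, 0.1784, 203.3, 65.4, 0.6) (0.531, 0.18)
medium (0.5437, -0.0046, 152.7, 51.5, -3.1) (0.5383, -0.0039)
fine (0.5266, -0.3534, 114.5, 39.5, 12.6) (0.5234, -0.3568)
```

View pics/end.png

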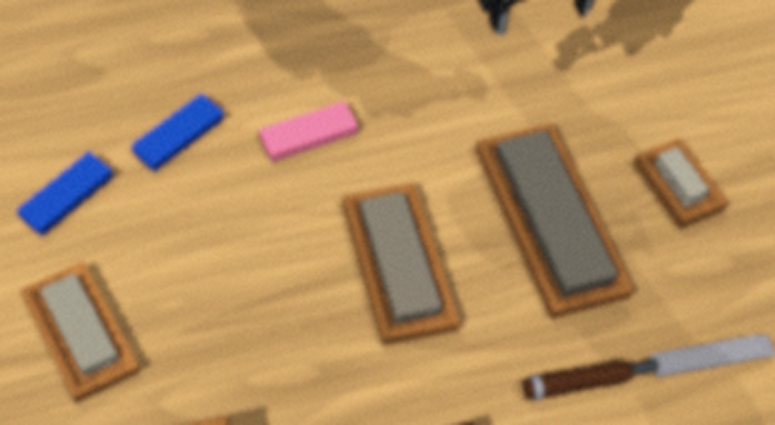

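All four stones lie flat in their own recesses, and the measured sizes and yaws match the boxes. Handing in.

```bash
python3 -c "
from rig import ctrl
print(ctrl.finish_job())"
```

```text
the job is handed in; nothing more can be done
None
```

I put all four stones in their own box bases, lying flat as far as the last picture shows, did not touch the chisel or mallet, and handed the job in at about 32 s; the hand-in returned no verdict.

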